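# Set the nugget sorter to its third size and start it

## Task

Set the glass-nugget sorter for the middle size: push its size lever from the parked end with the fingertips, feeling the clicks, stop as it drops into the third notch and never push it past that one. With the lever left resting there, press the start button on the small box beside the sorter fully down and let go. Only push and press: do not pinch the lever, and leave everything else on the table where it is.

Things in the scene. Friction and masses are not known exactly. Their poses are not given: they have to be found in the camera images.
- sorter: Low white cabinet, 260 x 320 x 70 mm high, fixed. Origin on the table; deck at z = 70 mm. x points away from the robot, y to its left, along the lever's travel. It covers x -110 to 150, y -160 to 160 mm. On the deck a clear tray with 28 mm walls stands at x 10 to 140. The lever's track runs along y at x = -55; the free lever slides at about 1 N.
- size_lever (a joint): Travel of the size lever in m: 0 at the parked end stop (lever at sorter y = -75 mm), growing to 0.14 at the far stop as it slides along sorter +y. It starts anywhere from 0 to 0.022, before the first pin, and stays where it is left.
- lever_handle (a point): Centre of the lever's black upright paddle, 60 mm above the deck (130 mm above the table), with the sorter's axes. Paddle: 30 mm in x, 14 mm thick in y, from 42 to 80 mm above the deck, on a thin neck; below it a dark carriage, 28 x 26 mm, 22 mm high. Push its face to slide the lever.
- lever_roller (a point): Axis of the sprung brass roller (14 mm diameter) beside the carriage: 28 mm from the paddle in sorter +x, 14 mm above the deck, at the paddle's y. It rides over the comb's pins: each takes 6 to 10 N to climb, then the lever jumps about 9 mm ahead into the next notch and the push falls to nothing. Left within 7 mm of a notch, it centres itself to about 2 mm.
- comb: Row of six upright steel pins on the deck, at sorter x = -20 mm, along sorter y. Pins: 10 mm diameter, 22 mm high, at comb y = -45, -27, -9, 9, 27, 45 mm. The five hollows between pins are the notches, counted from the parked (-y) end; riding over pin 1 gives click 1. Origin on the deck, on the pin line, at the third (middle) notch: set means paddle and roller at comb y = 0.
- start_box: Small grey control box, 90 x 75 x 40 mm high, fixed for the run, standing to the right of the sorter. Origin under its centre.
- start_top (a point): Centre of the top of the black round push button, 32 mm diameter, on the start box; it is pressed straight down.
- start (a joint): Travel of the start button in m: 0 up, 0.006 fully down (about 5 N); springs back when let go.
- glue_bottle: White glue bottle, 52 mm diameter, 120 mm high, origin under it. Leave alone.
- paint_jar: Glass paint jar, 52 mm diameter, 55 mm high, origin under it. Leave alone.
- big_nugget: Flat glass nugget, 38 mm diameter, 14 mm high, origin under it. Leave alone.
- tape_roll: Paper tape roll lying flat, 90 mm diameter, 24 mm high, origin under it. Leave alone.
- bowl: White bowl, 110 mm diameter, 45 mm high, origin under it. Leave alone.
- paint_brush: Flat paint brush lying along its x, 190 mm long, 20 mm high, origin under its middle. Leave alone.
- stamp_block: Wooden stamp block, 34 x 26 x 22 mm high, on the sorter's deck, origin under it. Leave alone.
- green_nugget: Green glass nugget, 24 mm diameter, 9 mm high, in the sorter's tray, origin under it. Leave alone.

How it is judged:
On the way, in this order (a step that is already met when the one before it is completed fails the run):
1. the lever rests in the third notch (y of lever_roller in the frame of comb between -0.004 and 0.004 m and velocity of joint size_lever between -0.01 and 0.01 m/s and contact force between the arm and sorter below 0.2 N), for 0.3 s.
2. the start button is pressed fully down (value of joint start above 0.005 m), for 0.02 s.
At the end, for the whole second after the job is handed in: The size lever rests within 4 mm of the middle of the third notch, released; the start button has been pressed (5 of its 6 mm or more) after that and is up again; nothing is touched (y of lever_roller in the frame of comb between -0.004 and 0.004 m and velocity of joint size_lever between -0.01 and 0.01 m/s and value of joint start below 0.0015 m).
It fails at once if the lever went past the third notch, over the fourth pin (y of lever_roller in the frame of comb above 0.0105 m).
It fails at once if the start button was pressed before the lever stood in the third notch (value of joint start above 0.003 m and (y of lever_roller in the frame of comb below -0.005 m or y of lever_roller in the frame of comb above 0.005 m)).
It fails at once if the lever was pinched between the fingers (contact force between the fingers and sorter above 1 N and y of the grasp point in the frame of lever_handle between -0.007 and 0.007 m and x of the grasp point in the frame of lever_handle between -0.025 and 0.025 m and z of the grasp point in the frame of lever_handle below 0.022 m).
It fails at once if something else on the table was moved (distance of any of glue_bottle, paint_jar, big_nugget, tape_roll, bowl, paint_brush, stamp_block, green_nugget from where it was at the start of the episode above 0.02 m).
It also fails if it takes over 72 s, if anything falls off the work surface, if the arm or the gripper's body presses on something with over 40 N, if the wrist force passes 120 N, or if a joint passes its speed limit or range.

## Robot

A 6-joint arm with a two-finger parallel gripper is mounted at the origin on the work surface. World frame = base frame: x ahead of the robot, y to its left, z up, the work surface at z = 0. Lengths are in m, angles in rad, forces in N, time in s.
With the tool pointing down it reaches from about 0.35 to 0.975 m from the base axis. Payload 4.9 kg.
Tool frame: the origin (TCP) lies between the finger pads; the fingertips stand 11 mm ahead of it and the grasp point (between the pads) lies 8 mm behind it; y points along the fingers, x is the direction in which the jaws open and shut, and the axes are right-handed (so a half turn about y gives the same grasp; the last joint's range is limited). The gripper opens to 85 mm and grips with 20 to 120 N. Pads are 22 mm wide; open, the fingers measure 114 mm over their backs; the gripper's body (76 mm by 85 mm) begins 54 mm behind the grasp point. The pads swing forward as they close: fully open they stand 13 mm farther back than shut.
Start: joints at [1.213, 0.053, 1.613, -0, 1.476, -0.119], TCP at [0.148, 0.607, 0.242] pointing down, gripper open.
Joint ranges: [-3.01, 3.01], [-1.01, 2.22], [0.06, 2.58], [-1.02, 4.17], [0.09, 2.62], [-3.14, 3.14]. Speed limits (rad/s): [2.57, 2.57, 3.14, 3.14, 3.14, 3.14].

## Interface

Orientations are given as [roll, pitch, yaw] about the fixed x, y, z axes, in that order (R = Rz(yaw) Ry(pitch) Rx(roll)).
In Python, from rig import bot gives the robot as it stands.
- The arm moves only by the tool step_arm, never from a script. Its argument "increments" is a list of rows, each a list of 7 numbers: the shift along the tool's x, y, z in m, then the turn, a rotation vector about the tool's x, y, z in degrees, then the closure, from 0 (fully open) to 1 (shut). In form: [[tx, ty, tz, rx, ry, rz, grip], ...]. A call has 1 to 8 rows; each row shifts and turns the pose as measured when the row begins, along the tool's axes as they then stand; what a row does not reach is not made up. A row lasts 1/10 s, in which the tool goes at most 50 mm and 8.59 degrees, less where a joint would pass 70% of its speed; a pose out of reach is approached as far as the arm can. A call is refused whole if a number of a shift passes 0.05 or a number of a turn 8.59, either way. A call with a gripper value outside its range is refused whole. The fingers move at their own pace and stop on an object; "force" is the grip in N (left out, the last holds). Time passes only in rows, so rows that do not move let the fingers close. It gives the time, the measured TCP pose, the force and the opening at its end, in the units of the state.
- bot.sense(): the state, without advancing time (a new reading comes with each control period).
- bot.camera(name): name is "side" or "top" or "wrist"; returns the picture (384x512x3 uint8, red, green, blue); there is no depth.
- bot.camera_model(name): a dict with "K" (3x3 intrinsics, pixels), "dist_coeffs" ([k1, k2, p1, p2, k3] as OpenCV has them; the pictures are not rectified), "extrinsics" (4x4, takes a point from world to camera coordinates). Camera axes: x right, y up, looking along -z (the intrinsics and any distortion apply to the point x, -y, -z); pixel columns grow to the right and rows downward; lengths in m; the calibration is good to about 2 mm. A picture is of the moment at which its call begins: read the wrist's pose just before it. camera_model takes no time and is no camera call; for the wrist camera it gives the pose at the moment of the call.
- bot.job_done(): hands the job in, once; it reports no verdict.
The state is a dict: "clock": time; "joint_positions": joint angles; "qd": joint speeds; "joint_efforts": joint torques, N m; "tcp_pos": TCP position; "tool_rot": TCP orientation; "wrist_force": force on the tool from outside, world axes, zero at the start; "wrist_torque": the same for the moment, N m; "grip_width": opening from 0.0 (shut) to 1.0 (fully open).
Only numpy, scipy, OpenCV 4.12 (cv2) and the standard library are available. Lean on these libraries where they do the work, as an engineer would, in place of code of your own. Each camera call takes 0.05 s, during which the arm holds its last target.

## Working session

There is one attempt and no reset: what is moved stays moved. The work goes in short steps, Python scripts to look and compute and a tool call to move; the robot and the scene stay as the last step left them, time stands still between calls to the robot, and variables do not carry over. Pictures are saved under pics/ and viewed, and the job is handed in when it is done.

Besides the shell and the picture viewer there is one more tool, called after "Call:" by a JSON object that holds its "name" and its "arguments", one argument or row to a line. step_arm: Moves the arm, as the interface text tells. Its arguments: {"type":"object","properties":{"increments":{"type":"array","items":{"type":"array","items":{"type":"number"}}},"force":{"type":"number"}},"required":["increments"]}

```bash
mkdir -p pics; ls; python3 - <<'E'
from rig import bot
import cv2,numpy as np
print(bot.sense())
for n in ["side","top","wrist"]:
    m=bot.camera_model(n); print(n,m)
    cv2.imwrite(f"pics/{n}0.png",cv2.cvtColor(bot.camera(n),cv2.COLOR_RGB2BGR))
E
```

```text
pics
{'clock': 0.0, 'joint_positions': array([ 1.21296719e+00,  5.33314895e-02,  1.61430217e+00, -2.65139735e-05,
        1.47600051e+00, -1.18994014e-01]), 'qd': array([ 0.00047416,  0.0018606 , -0.00208278,  0.00181059,  0.00151552,
       -0.00274199]), 'joint_efforts': array([ 1.94040949e-03, -3.93687880e+01, -3.70173740e+01, -2.73118241e-05,
        7.12691181e-03,  9.33300242e-06]), 'tcp_pos': array([0.14764633, 0.60668741, 0.24107384]), 'tool_rot': array([-1.57058017,  0.00203022,  1.33196396]), 'wrist_force': array([-0.12285324,  0.52997432, -0.19964534]), 'wrist_torque': array([0.0459245 , 0.07157704, 0.01553383]), 'grip_width': 0.9971693168522963}
side {'K': array([[366.01084124,   0.        , 247.53573584],
       [  0.        , 366.01084124, 191.50780044],
       [  0.        ,   0.        ,   1.        ]]), 'dist_coeffs': array([-0.12026364,  0.        ,  0.        ,  0.        ,  0.        ]), 'extrinsics': array([[ 0.85133762, -0.52436619,  0.01625911, -0.43958258],
       [ 0.34235439,  0.57878098,  0.74013921, -0.23207375],
       [-0.39751444, -0.62454197,  0.672257
[... 410 characters left out ...]
       [ 0.99552976, -0.0165021 ,  0.09299563, -0.51698126],
       [-0.09278557,  0.0130699 ,  0.99560033, -1.03601573],
       [ 0.        ,  0.        ,  0.        ,  1.        ]])}
wrist {'K': array([[269.4250164 ,   0.        , 255.53421133],
       [  0.        , 269.4250164 , 189.74432485],
       [  0.        ,   0.        ,   1.        ]]), 'dist_coeffs': array([-0.05265729,  0.        ,  0.        ,  0.        ,  0.        ]), 'extrinsics': array([[ 0.23691647,  0.97152932, -0.00116779, -0.62313908],
       [-0.91915058,  0.22375375, -0.32418584,  0.04252954],
       [-0.31469476,  0.07787834,  0.94599269, -0.3796869 ],
       [ 0.        ,  0.        ,  0.        ,  1.        ]])}
```

View pics/top0.png

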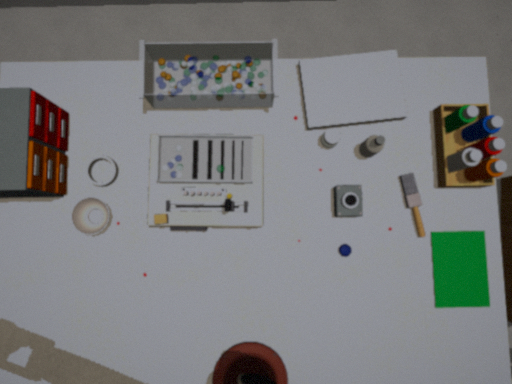

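View pics/side0.png

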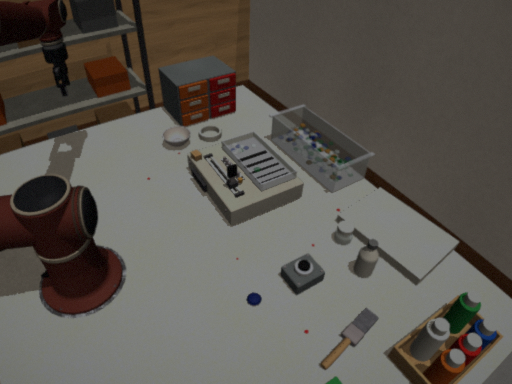

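View pics/wrist0.png

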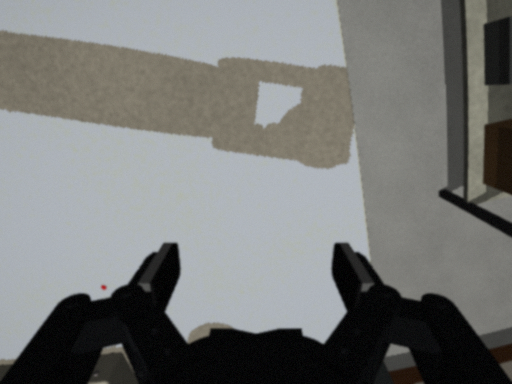

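```bash
cat > h.py <<'E'
import cv2,numpy as np
from scipy.spatial.transform import Rotation as R
from rig import bot
def ray(m,px):
    p=cv2.undistortPoints(np.array([[px]],float),m["K"],m["dist_coeffs"])[0,0]
    E=m["extrinsics"]; Rm=E[:3,:3]; o=-Rm.T@E[:3,3]
    d=Rm.T@np.array([p[0],-p[1],-1.0]); return o,d
def plane(m,px,z):
    o,d=ray(m,px); return o+d*(z-o[2])/d[2]
def proj(m,P):
    E=m["extrinsics"]; q=np.atleast_2d(P)@E[:3,:3].T+E[:3,3]
    q=q*[1,-1,-1]
    return cv2.projectPoints(q,np.zeros(3),np.zeros(3),m["K"],m["dist_coeffs"])[0][:,0]
def shot(n,name,crop=None,s=1):
    m=bot.camera_model(n); im=cv2.cvtColor(bot.camera(n),cv2.COLOR_RGB2BGR); cv2.imwrite(f"pics/{name}_raw.png",im)
    if crop: x0,y0,x1,y1=crop; im=im[y0:y1,x0:x1]
    im=cv2.resize(im,None,fx=s,fy=s,interpolation=cv2.INTER_CUBIC); cv2.imwrite(f"pics/{name}.png",im); return m
E
python3 - <<'E'
import cv2
im=cv2.imread("pics/top0.png")
cv2.imwrite("pics/tc.png",cv2.resize(im[125:240,140:275],None,fx=5.5,fy=5.2,interpolation=2))
cv2.imwrite("pics/tb.png",cv2.resize(im[175:225,325:375],None,fx=10,fy=10,interpolation=2))
im=cv2.imread("pics/side0.png")
cv2.imwrite("pics/sc.png",cv2.resize(im[120:225,180:310],None,fx=5.5,fy=5.5,interpolation=2))
E
```

```text
(no output)
```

View pics/tc.png

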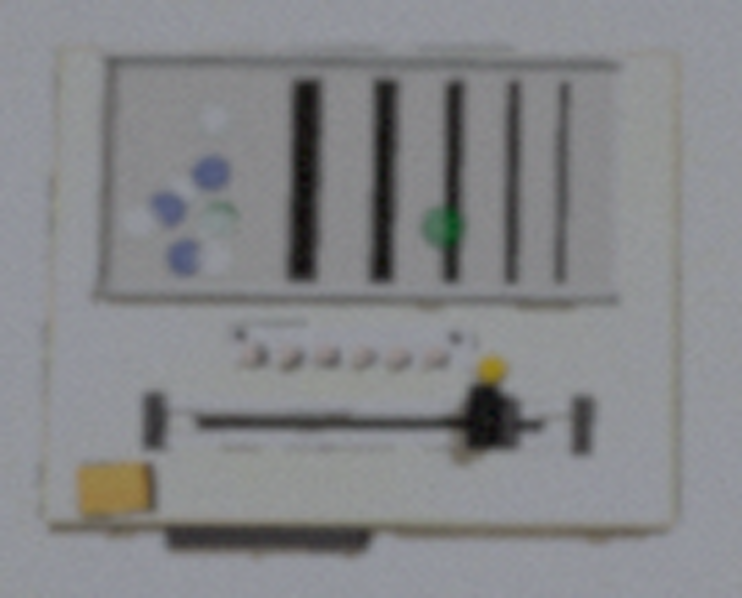

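View pics/sc.png

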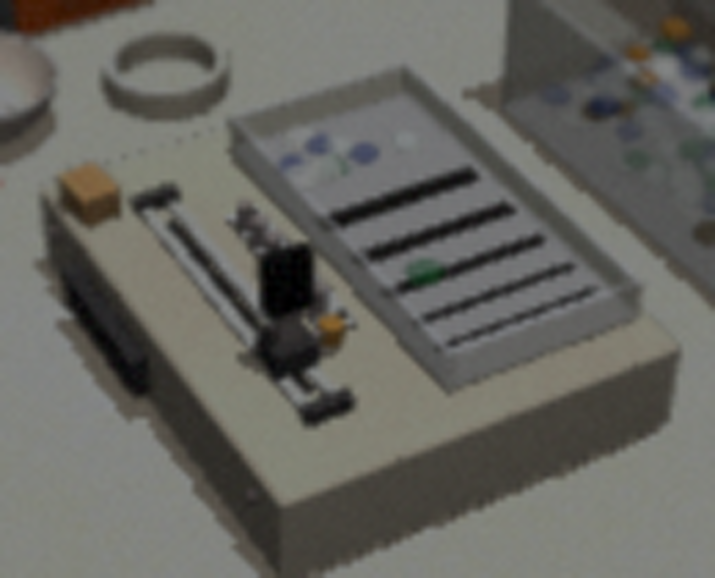

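View pics/tb.png

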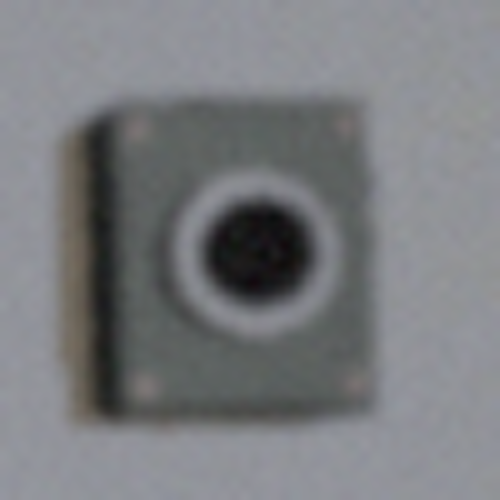

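```bash
python3 - <<'E'
from h import *
m=bot.camera_model("top"); ms=bot.camera_model("side")
t=lambda x,y:(x/5.5+140,y/5.2+125)
for n,p,z in [("TL",t(58,50),.07),("TR",t(678,52),.07),("BR",t(675,525),.07),("BL",t(45,525),.07),
 ("pin6",t(253,353),.092),("pin1",t(437,353),.092),("roller",t(491,368),.091),("paddletop",t(487,418),.15),("stopL",t(154,420),.085),("stopR",t(584,424),.085),
 ("button",(350.8,200),.05)]:
    print(n,np.round(plane(m,p,z),4))
# box + button triangulation
im=cv2.imread("pics/side0.png"); cv2.imwrite("pics/sb.png",cv2.resize(im[245:300,270:335],None,fx=10,fy=10,interpolation=2))
E
```

```text
TL [0.6934 0.2659 0.07  ]
TR [ 0.6876 -0.0504  0.07  ]
BR [ 0.4325 -0.0439  0.07  ]
BL [0.438 0.27  0.07 ]
pin6 [0.525  0.1626 0.092 ]
pin1 [0.5235 0.0722 0.092 ]
roller [0.5154 0.0458 0.091 ]
paddletop [0.485  0.0443 0.15  ]
stopL [0.4914 0.2126 0.085 ]
stopR [0.4858 0.0005 0.085 ]
button [ 0.5017 -0.2953  0.05  ]
```

View pics/sb.png

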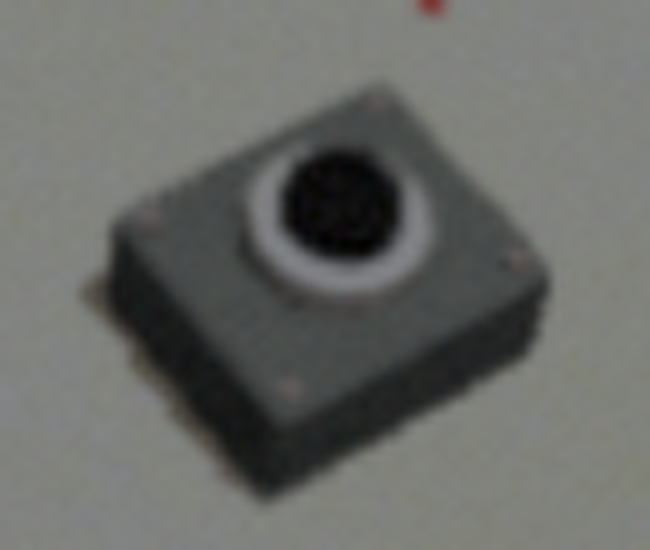

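```bash
python3 - <<'E'
import numpy as np
d=np.array([.339,-.599]);d=d/np.linalg.norm(d)*.048
y=76.3
for i in range(14):
    a=np.radians(max(y,-1)); print(i,round(y,1),np.round([d@[np.cos(a),np.sin(a)],d@[-np.sin(a),np.cos(a)]],3)); y-=8.5
E
```

```text
0 76.3 [-0.035 -0.033]
1 67.8 [-0.03  -0.038]
2 59.3 [-0.024 -0.042]
3 50.8 [-0.017 -0.045]
4 42.3 [-0.011 -0.047]
5 33.8 [-0.004 -0.048]
6 25.3 [ 0.004 -0.048]
7 16.8 [ 0.011 -0.047]
8 8.3 [ 0.017 -0.045]
9 -0.2 [ 0.024 -0.042]
10 -8.7 [ 0.024 -0.041]
11 -17.2 [ 0.024 -0.041]
12 -25.7 [ 0.024 -0.041]
13 -34.2 [ 0.024 -0.041]
```

Call:
{"name": "step_arm", "arguments": {
  "increments": [
    [-0.035,0,-0.033,0,8.5,0,1],
    [-0.03,0,-0.038,0,8.5,0,1],
    [-0.024,0,-0.042,0,8.5,0,1],
    [-0.017,0,-0.045,0,8.5,0,1],
    [-0.011,0,-0.047,0,8.5,0,1],
    [-0.004,0,-0.048,0,8.5,0,1],
    [0.004,0,-0.048,0,8.5,0,1],
    [0.011,0,-0.047,0,8.5,0,1]
  ]
}}

```text
clock: 0.95
tcp_pos: [0.3366, 0.2607, 0.2376]
tool_rot: [-1.576, 0.003, 0.13]
wrist_force: [1.7, -0.2, 0.6]
grip_width: 0.004
```

Call:
{"name": "step_arm", "arguments": {
  "increments": [
    [0.019,0,-0.047,0,8.4,0,1],
    [0.026,0,-0.044,0,0,0,1],
    [0.026,0,-0.044,0,0,0,1],
    [0.026,0,-0.044,0,0,0,1],
    [0.026,0,-0.044,0,0,0,1],
    [0,0,0,0,0,0,1]
  ]
}}

```text
clock: 1.55
tcp_pos: [0.4581, 0.0366, 0.238]
tool_rot: [-1.576, -0.001, -0.03]
wrist_force: [0.4, -0.0, 0.1]
grip_width: 0.002
```

```bash
python3 - <<'E'
from h import *
print(bot.sense())
m=shot("wrist","w1",None,1.5)
print(bot.sense()['tcp_pos'], -m["extrinsics"][:3,:3].T@m["extrinsics"][:3,3])
E
```

```text
{'clock': 1.55, 'joint_positions': array([-0.07916869, -0.35941862,  1.98781742, -0.00550671,  1.51178116,
       -0.048526  ]), 'qd': array([ 0.03512507, -0.02845185,  0.02999709,  0.05286605,  0.03180428,
        0.01317198]), 'joint_efforts': array([ -1.66490972, -21.23615742, -37.71713018,  -0.334162  ,
        -0.21194155,  -0.29250258]), 'tcp_pos': array([0.4581109 , 0.03660853, 0.23800439]), 'tool_rot': array([-1.57635591e+00, -1.14346178e-03, -3.03186001e-02]), 'wrist_force': array([ 0.3983561 , -0.00149235,  0.14062264]), 'wrist_torque': array([ 0.00273695, -0.0241428 , -0.02227529]), 'grip_width': 0.002394404390448411}
[0.45722753 0.03848691 0.23783321] [0.4611029  0.11946499 0.36860011]
```

View pics/w1.png

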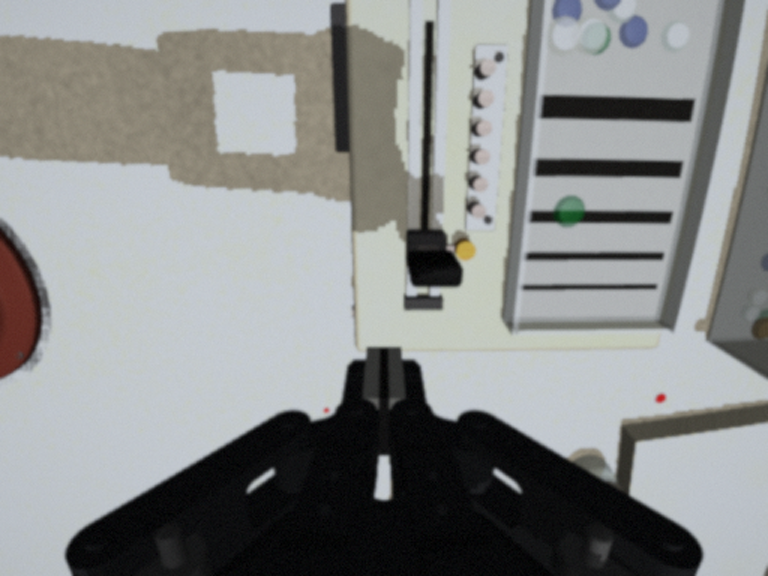

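```bash
python3 - <<'E'
import cv2
im=cv2.imread("pics/w1_raw.png")
cv2.imwrite("pics/w1c.png",cv2.resize(im[25:215,255:355],None,fx=3.1*1.3,fy=3.1,interpolation=2))
E
```

```text
(no output)
```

View pics/w1c.png

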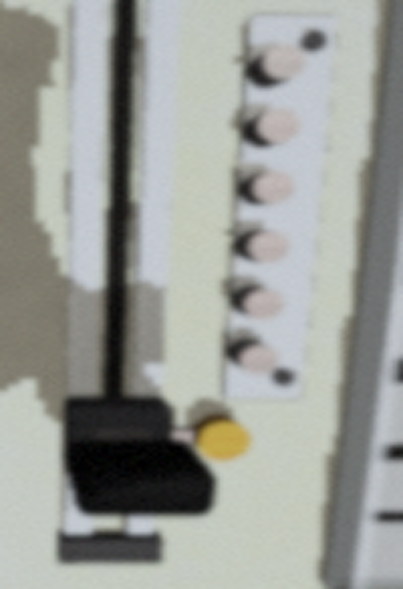

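```bash
python3 - <<'E'
from h import *
# wrist model at shot time: settle; use printed-like current model
m=bot.camera_model("wrist")
t=lambda x,y:(x/4.03+255,y/3.1+25)
P=[plane(m,t(*p),.092) for p in [(284,63),(279,125),(273,184),(268,243),(263,299),(259,357)]]
print(np.round(P,4), np.mean(P,0))
print("roller",np.round(plane(m,t(223,439),.089),4))
print("paddle top edge near/far",np.round(plane(m,t(145,513),.15),4),np.round(plane(m,t(140,480),.15),4))
print("parked stop",np.round(plane(m,t(108,562),.085),4))
E
```

```text
[[0.5269 0.1659 0.092 ]
 [0.5265 0.1485 0.092 ]
 [0.5257 0.1313 0.092 ]
 [0.5253 0.1136 0.092 ]
 [0.5248 0.0962 0.092 ]
 [0.5246 0.0774 0.092 ]] [0.52563805 0.12213902 0.092     ]
roller [0.517  0.0489 0.089 ]
paddle top edge near/far [0.4887 0.044  0.15  ] [0.4875 0.0536 0.15  ]
parked stop [0.4869 0.0023 0.085 ]
```

Call:
{"name": "step_arm", "arguments": {
  "increments": [
    [0.016,0,-0.014,0,0,0,1],
    [0.015,0,-0.014,0,0,0,1],
    [0,0,0,0,0,0,1],
    [0,0.04,0,0,0,0,1],
    [0,0.04,0,0,0,0,1],
    [0,0.02,0,0,0,0,1],
    [0,0,0,0,0,0,1]
  ]
}}

```text
clock: 2.3
tcp_pos: [0.4853, 0.016, 0.1355]
tool_rot: [-1.571, -0.0, -0.021]
wrist_force: [-0.3, 0.2, -0.9]
grip_width: 0.001
```

Call:
{"name": "step_arm", "arguments": {
  "increments": [
    [0.002,0.002,0.003,0,0,0,1],
    [0,0,0.003,0,0,0,1],
    [0,0,0.003,0,0,0,1],
    [0,0,0.003,0,0,0,1]
  ]
}}

```text
clock: 2.7
tcp_pos: [0.4888, 0.031, 0.1375]
tool_rot: [-1.571, -0.005, -0.018]
wrist_force: [-0.5, -1.3, -0.0]
grip_width: -0.004
```

```bash
python3 - <<'E'
from h import *
m=shot("wrist","w2",None,1.5); s=bot.sense(); print(s['tcp_pos'],s['wrist_force'])
E
```

```text
[0.48891374 0.03131002 0.13764608] [ 0.43823835 -0.00071696 -0.18704058]
```

View pics/w2.png

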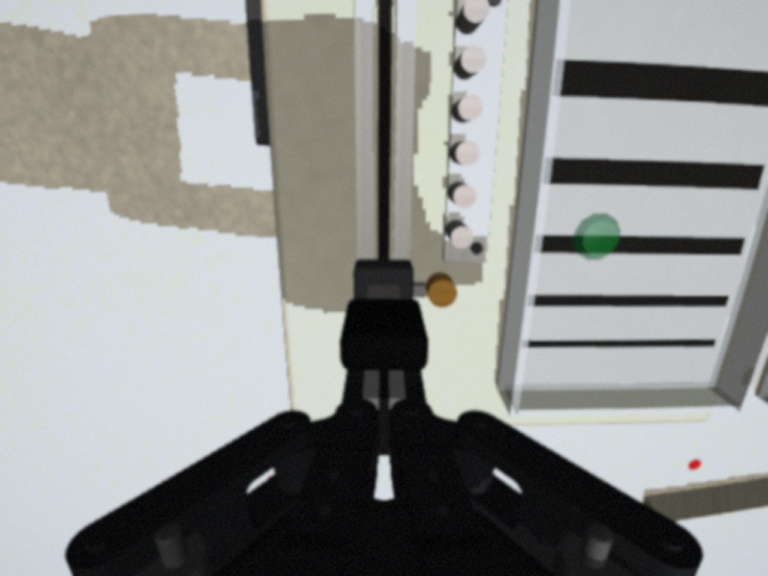

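```bash
python3 - <<'E'
from h import *
m=bot.camera_model("wrist")
t=lambda x,y:(x/1.5,y/1.5)
P=np.array([plane(m,t(*p),.092) for p in [(476,11),(473,59),(468,107),(466,152),(463,194),(461,237)]])
r=plane(m,t(441,290),.089)
print(np.round(P,4),r,(r-P.mean(0))[1])
E
```

```text
[[0.528  0.1636 0.092 ]
 [0.5275 0.1466 0.092 ]
 [0.5262 0.1288 0.092 ]
 [0.526  0.1111 0.092 ]
 [0.5255 0.0937 0.092 ]
 [0.5254 0.0749 0.092 ]] [0.51755052 0.04885947 0.089     ] -0.0709245765519128
```

Call:
{"name": "step_arm", "arguments": {
  "increments": [
    [0,0.003,0.003,0,0,0,1],
    [0,0,0.003,0,0,0,1],
    [0,0,0.003,0,0,0,1],
    [0,0,0.003,0,0,0,1]
  ]
}}

```text
clock: 3.15
tcp_pos: [0.4902, 0.0434, 0.1361]
tool_rot: [-1.572, -0.008, -0.018]
wrist_force: [-0.4, -0.5, 0.1]
grip_width: 0.002
```

Call:
{"name": "step_arm", "arguments": {
  "increments": [
    [-0.001,0.001,0.003,0,0,0,1],
    [0,0,0.003,0,0,0,1]
  ]
}}

```text
clock: 3.35
tcp_pos: [0.4895, 0.0496, 0.1352]
tool_rot: [-1.573, -0.009, -0.019]
wrist_force: [-0.2, -7.9, 1.1]
grip_width: 0.002
```

Call:
{"name": "step_arm", "arguments": {
  "increments": [
    [0,0,0.003,0,0,0,1],
    [0,0,0.003,0,0,0,1]
  ]
}}

```text
clock: 3.55
tcp_pos: [0.4895, 0.0527, 0.1352]
tool_rot: [-1.582, -0.008, -0.018]
wrist_force: [-0.2, -6.9, 1.7]
grip_width: -0.001
```

Call:
{"name": "step_arm", "arguments": {
  "increments": [
    [0,0,0.003,0,0,0,1]
  ]
}}

```text
clock: 3.65
tcp_pos: [0.4895, 0.0546, 0.1352]
tool_rot: [-1.585, -0.008, -0.018]
wrist_force: [-0.2, -4.6, 1.2]
grip_width: -0.002
```

Call:
{"name": "step_arm", "arguments": {
  "increments": [
    [0,0,0.003,0,0,0,1]
  ]
}}

```text
clock: 3.75
tcp_pos: [0.4896, 0.057, 0.1353]
tool_rot: [-1.587, -0.008, -0.019]
wrist_force: [-0.1, -3.5, 0.8]
grip_width: 0.003
```

Call:
{"name": "step_arm", "arguments": {
  "increments": [
    [0,0,0.002,0,0,0,1]
  ]
}}

```text
clock: 3.85
tcp_pos: [0.4896, 0.0592, 0.1353]
tool_rot: [-1.587, -0.008, -0.019]
wrist_force: [-1.3, 0.6, 0.5]
grip_width: -0.004
```

Call:
{"name": "step_arm", "arguments": {
  "increments": [
    [0,0,0.002,0,0,0,1]
  ]
}}

```text
clock: 3.95
tcp_pos: [0.4896, 0.0619, 0.1352]
tool_rot: [-1.586, -0.008, -0.019]
wrist_force: [0.4, -0.4, 0.3]
grip_width: 0.005
```

Call:
{"name": "step_arm", "arguments": {
  "increments": [
    [0,0,0.003,0,0,0,1]
  ]
}}

```text
clock: 4.05
tcp_pos: [0.4896, 0.0655, 0.135]
tool_rot: [-1.585, -0.008, -0.019]
wrist_force: [0.4, -0.2, -0.3]
grip_width: 0.002
```

Call:
{"name": "step_arm", "arguments": {
  "increments": [
    [0,0,0.003,0,0,0,1]
  ]
}}

```text
clock: 4.15
tcp_pos: [0.4896, 0.0681, 0.1349]
tool_rot: [-1.587, -0.008, -0.018]
wrist_force: [-1.3, -9.4, 0.6]
grip_width: -0.002
```

Call:
{"name": "step_arm", "arguments": {
  "increments": [
    [0,0,0.003,0,0,0,1],
    [0,0,0.003,0,0,0,1]
  ]
}}

```text
clock: 4.35
tcp_pos: [0.4897, 0.0716, 0.135]
tool_rot: [-1.595, -0.007, -0.018]
wrist_force: [-1.0, -6.0, 1.1]
grip_width: 0.001
```

Call:
{"name": "step_arm", "arguments": {
  "increments": [
    [0,0,0.002,0,0,0,1]
  ]
}}

```text
clock: 4.45
tcp_pos: [0.4897, 0.0728, 0.135]
tool_rot: [-1.598, -0.007, -0.018]
wrist_force: [-0.7, -4.4, 1.0]
grip_width: -0.002
```

Call:
{"name": "step_arm", "arguments": {
  "increments": [
    [0,0,0.002,0,0,0,1]
  ]
}}

```text
clock: 4.55
tcp_pos: [0.4897, 0.0744, 0.135]
tool_rot: [-1.599, -0.007, -0.018]
wrist_force: [-0.3, -3.0, 0.8]
grip_width: -0.003
```

Call:
{"name": "step_arm", "arguments": {
  "increments": [
    [0,0,0.002,0,0,0,1]
  ]
}}

```text
clock: 4.65
tcp_pos: [0.4898, 0.0767, 0.135]
tool_rot: [-1.599, -0.007, -0.018]
wrist_force: [-0.1, -1.3, 0.5]
grip_width: 0.0
```

Call:
{"name": "step_arm", "arguments": {
  "increments": [
    [0,0,0.002,0,0,0,1]
  ]
}}

```text
clock: 4.75
tcp_pos: [0.4898, 0.0794, 0.1349]
tool_rot: [-1.598, -0.007, -0.018]
wrist_force: [0.3, 0.3, 0.6]
grip_width: 0.0
```

```bash
python3 - <<'E'
from h import *
m=shot("wrist","w3",None,1.5); s=bot.sense(); print(s['tcp_pos'],s['wrist_force'])
E
```

```text
[0.48975739 0.07967003 0.13488003] [-0.29622364  0.32126192 -0.74186688]
```

View pics/w3.png

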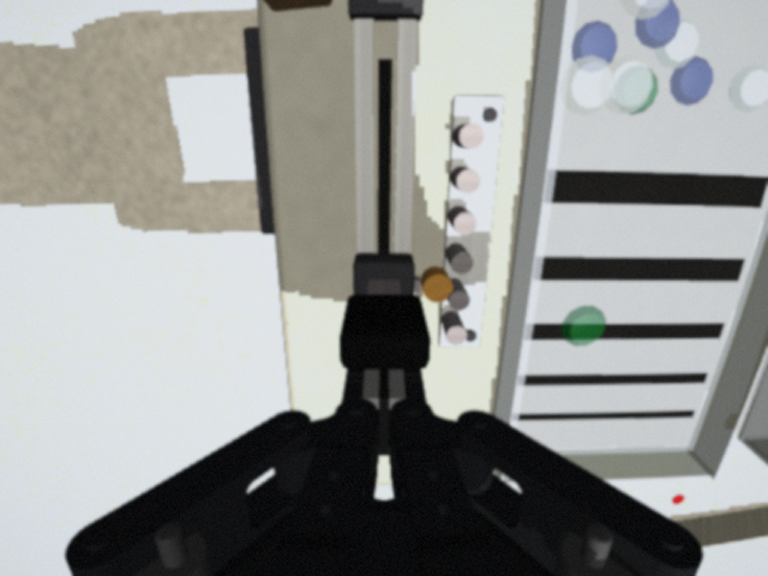

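Call:
{"name": "step_arm", "arguments": {
  "increments": [
    [0,0,0.002,1.5,0,0,1],
    [0,0,0.002,0,0,0,1]
  ]
}}

```text
clock: 5.0
tcp_pos: [0.4896, 0.0849, 0.1346]
tool_rot: [-1.568, -0.006, -0.017]
wrist_force: [0.6, -0.5, 0.7]
grip_width: 0.001
```

Call:
{"name": "step_arm", "arguments": {
  "increments": [
    [0,0,0.002,0,0,0,1]
  ]
}}

```text
clock: 5.1
tcp_pos: [0.4896, 0.0861, 0.1346]
tool_rot: [-1.57, -0.006, -0.017]
wrist_force: [-0.6, -8.1, 0.4]
grip_width: 0.004
```

Call:
{"name": "step_arm", "arguments": {
  "increments": [
    [0,0,0.002,0,0,0,1]
  ]
}}

```text
clock: 5.2
tcp_pos: [0.4896, 0.0863, 0.1346]
tool_rot: [-1.575, -0.006, -0.017]
wrist_force: [-1.1, -10.2, 1.0]
grip_width: -0.004
```

Call:
{"name": "step_arm", "arguments": {
  "increments": [
    [0,0,0.002,0,0,0,1]
  ]
}}

```text
clock: 5.3
tcp_pos: [0.4897, 0.0863, 0.1347]
tool_rot: [-1.581, -0.006, -0.017]
wrist_force: [-0.8, -9.4, 0.5]
grip_width: 0.0
```

Call:
{"name": "step_arm", "arguments": {
  "increments": [
    [0,0,0.003,0,0,0,1]
  ]
}}

```text
clock: 5.4
tcp_pos: [0.4897, 0.0873, 0.1347]
tool_rot: [-1.586, -0.005, -0.017]
wrist_force: [-1.5, -8.0, 1.9]
grip_width: 0.003
```

Call:
{"name": "step_arm", "arguments": {
  "increments": [
    [0,0,0.003,0,0,0,1]
  ]
}}

```text
clock: 5.5
tcp_pos: [0.4897, 0.0885, 0.1348]
tool_rot: [-1.59, -0.005, -0.017]
wrist_force: [-0.8, -5.8, 1.2]
grip_width: -0.002
```

Call:
{"name": "step_arm", "arguments": {
  "increments": [
    [0,0,0.002,0,0,0,1]
  ]
}}

```text
clock: 5.6
tcp_pos: [0.4897, 0.0892, 0.1348]
tool_rot: [-1.594, -0.004, -0.018]
wrist_force: [-1.5, -6.3, 1.6]
grip_width: 0.0
```

Call:
{"name": "step_arm", "arguments": {
  "increments": [
    [0,0,0.002,0,0,0,1]
  ]
}}

```text
clock: 5.7
tcp_pos: [0.4897, 0.09, 0.1348]
tool_rot: [-1.597, -0.004, -0.018]
wrist_force: [0.3, -5.1, 1.1]
grip_width: 0.001
```

Call:
{"name": "step_arm", "arguments": {
  "increments": [
    [0,0,0.002,0,0,0,1]
  ]
}}

```text
clock: 5.8
tcp_pos: [0.4897, 0.091, 0.1349]
tool_rot: [-1.599, -0.004, -0.018]
wrist_force: [-0.7, -4.5, 0.5]
grip_width: 0.003
```

Call:
{"name": "step_arm", "arguments": {
  "increments": [
    [0,0,0.002,0,0,0,1]
  ]
}}

```text
clock: 5.9
tcp_pos: [0.4897, 0.0925, 0.1349]
tool_rot: [-1.601, -0.004, -0.018]
wrist_force: [-0.2, -3.0, 0.6]
grip_width: 0.001
```

Call:
{"name": "step_arm", "arguments": {
  "increments": [
    [0,0,0.0015,0,0,0,1]
  ]
}}

```text
clock: 6.0
tcp_pos: [0.4898, 0.0941, 0.1349]
tool_rot: [-1.6, -0.004, -0.019]
wrist_force: [-1.0, -1.2, 0.9]
grip_width: 0.003
```

Call:
{"name": "step_arm", "arguments": {
  "increments": [
    [0,0,0.001,0,0,0,1]
  ]
}}

```text
clock: 6.1
tcp_pos: [0.4898, 0.0956, 0.1349]
tool_rot: [-1.599, -0.004, -0.019]
wrist_force: [0.3, -0.8, 0.3]
grip_width: 0.0
```

```bash
python3 - <<'E'
from h import *
m=shot("wrist","w4",(200,40,400,240),3); s=bot.sense(); print(s['tcp_pos'],s['wrist_force'])
E
```

```text
[0.48981014 0.09583228 0.1348188 ] [-0.00321433  0.3514958   0.60640114]
```

View pics/w4.png

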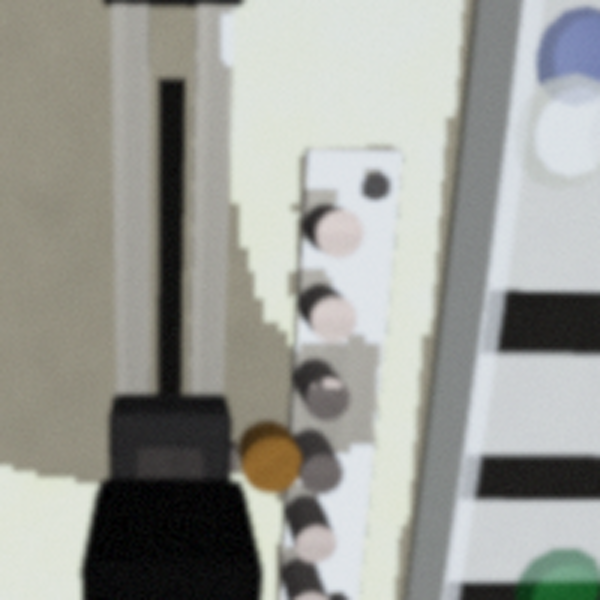

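```bash
python3 - <<'E'
from h import *
m=shot("wrist","w5",(200,40,400,240),3); s=bot.sense(); print(s['tcp_pos'],s['wrist_force'])
E
```

```text
[0.48981138 0.09576044 0.13480734] [-0.32695207  0.07481083  0.38286493]
```

View pics/w5.png

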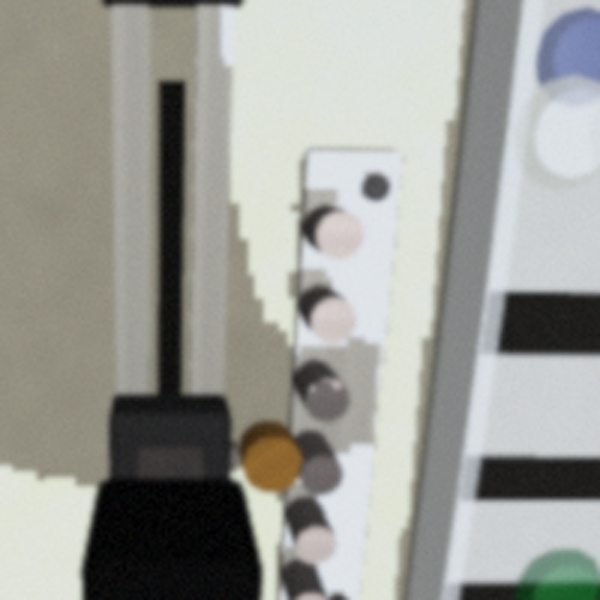

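```bash
python3 - <<'E'
from h import *
m=bot.camera_model("wrist")
t=lambda x,y:(x/3+200,y/3+40)
P=np.array([plane(m,t(*p),.092) for p in [(338,231),(332,317),(326,395),(320,468),(313,542)]])
print(np.round(P,4))
for z in(.084,.089,.092): print(plane(m,t(271,461),z))
E
```

```text
[[0.5275 0.1651 0.092 ]
 [0.5271 0.1471 0.092 ]
 [0.5266 0.1297 0.092 ]
 [0.5261 0.1123 0.092 ]
 [0.5254 0.0934 0.092 ]]
[0.51590581 0.11110027 0.084     ]
[0.51522575 0.11306561 0.089     ]
[0.51481772 0.11424482 0.092     ]
```

Call:
{"name": "step_arm", "arguments": {
  "increments": [
    [0,0,0.001,0,0,0,1]
  ]
}}

```text
clock: 6.3
tcp_pos: [0.4898, 0.0972, 0.1347]
tool_rot: [-1.598, -0.004, -0.018]
wrist_force: [-0.5, 0.1, 0.2]
grip_width: 0.0
```

Call:
{"name": "step_arm", "arguments": {
  "increments": [
    [0,0,0.0,0,0,0,1]
  ]
}}

```text
clock: 6.4
tcp_pos: [0.4897, 0.0976, 0.1346]
tool_rot: [-1.598, -0.004, -0.018]
wrist_force: [0.3, -0.5, -0.5]
grip_width: 0.001
```

```bash
python3 - <<'E'
from h import *
m=shot("wrist","w6",(200,40,400,240),3); s=bot.sense(); print(s['tcp_pos'],s['wrist_force'])
E
```

```text
[0.48971359 0.09751197 0.13457203] [-0.67018113 -0.2349499   0.01263723]
```

View pics/w6.png

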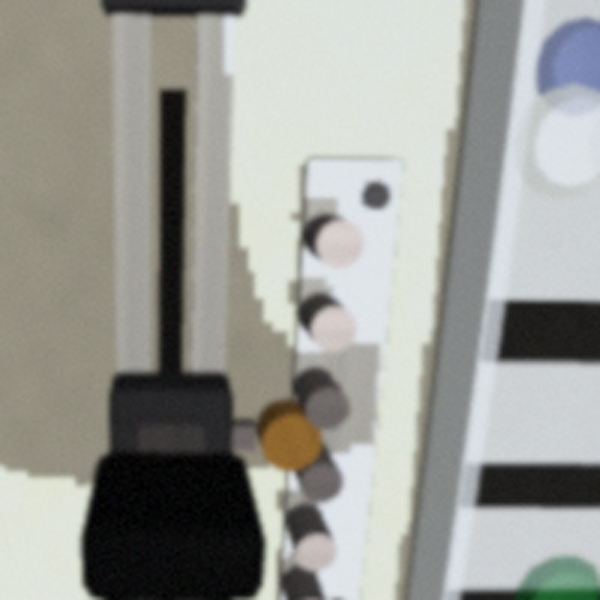

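The lever dropped into the notch between pin 3 (320,480) and pin 4 (327,403), with the roller at (291,437). I'll back off now and check.

Call:
{"name": "step_arm", "arguments": {
  "increments": [
    [0,0,-0.015,0,0,0,1],
    [0,0,-0.01,1.5,0,0,1],
    [0,0,0,0,0,0,1],
    [0,-0.04,0,0,0,0,1],
    [0,-0.04,0,0,0,0,1],
    [0,0,0,0,0,0,1]
  ]
}}

```text
clock: 7.05
tcp_pos: [0.4876, 0.0733, 0.2156]
tool_rot: [-1.57, 0.001, -0.018]
wrist_force: [0.4, -0.3, 1.1]
grip_width: 0.0
```

```bash
python3 - <<'E'
from h import *
m=shot("wrist","w7",(200,40,400,240),3); s=bot.sense(); print(s['tcp_pos'],s['wrist_force'])
E
```

```text
[0.48635016 0.07330851 0.21283734] [ 1.25756854  0.24126149 -0.10892516]
```

View pics/w7.png

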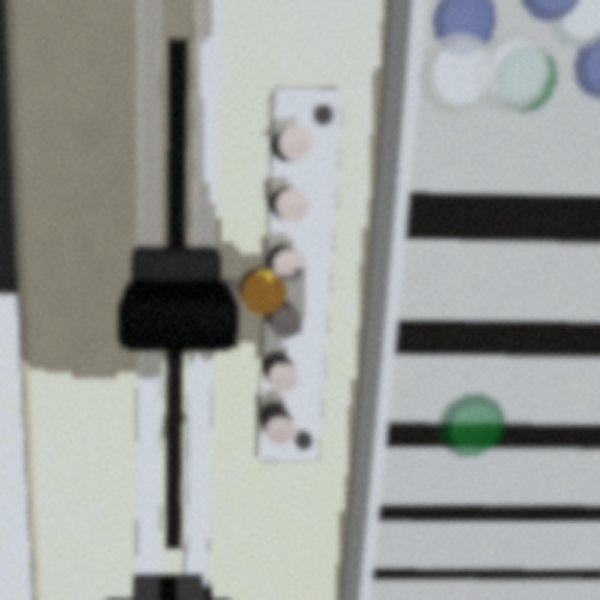

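```bash
python3 - <<'E'
from h import *
a=ray(bot.camera_model("top"),(350.8,200)); b=ray(bot.camera_model("side"),(304.2,265.3))
A=np.c_[a[1],-b[1]]; s=np.linalg.lstsq(A,b[0]-a[0],rcond=None)[0]
p,q=a[0]+a[1]*s[0],b[0]+b[1]*s[1]; print(p,q)
E
```

```text
[ 0.50100047 -0.29302054  0.05824689] [ 0.50259895 -0.29399181  0.05864156]
```

Call:
{"name": "step_arm", "arguments": {
  "increments": [
    [0.002,0,-0.045,0,0,0,1],
    [0.003,0,-0.045,0,0,0,1],
    [0.003,0,-0.045,0,0,0,1],
    [0.003,0,-0.045,0,0,0,1],
    [0.003,0,-0.045,0,0,0,1],
    [0.003,0,-0.045,0,0,0,1],
    [0.003,0,-0.045,0,0,0,1],
    [0.0,0,-0.03,0,0,0,1]
  ]
}}

```text
clock: 7.9
tcp_pos: [0.4989, -0.2753, 0.1999]
tool_rot: [-1.563, 0.017, -0.006]
wrist_force: [0.8, 0.6, 0.6]
grip_width: -0.005
```

Call:
{"name": "step_arm", "arguments": {
  "increments": [
    [0,0,0,0,0,0,1]
  ]
}}

```text
clock: 8.0
tcp_pos: [0.4981, -0.2778, 0.1979]
tool_rot: [-1.562, 0.019, -0.01]
wrist_force: [0.3, 0.1, 0.7]
grip_width: -0.0
```

```bash
python3 - <<'E'
from h import *
m=shot("wrist","w8",None,1.5); s=bot.sense(); print(s['tcp_pos'],s['wrist_force'],s['tool_rot'])
print(proj(m,[[.502,-.2935,.058],[.502+.016,-.2935,.058],[.502,-.2935+.016,.058]])*1.5)
E
```

```text
[ 0.49799453 -0.27620805  0.19755756] [-0.65988394  0.09504535  0.16156414] [-1.56080335  0.01957047 -0.00916765]
[[391.59002091 293.22288453]
 [414.04329258 293.1288452 ]
 [391.4919903  271.70782787]]
```

View pics/w8.png

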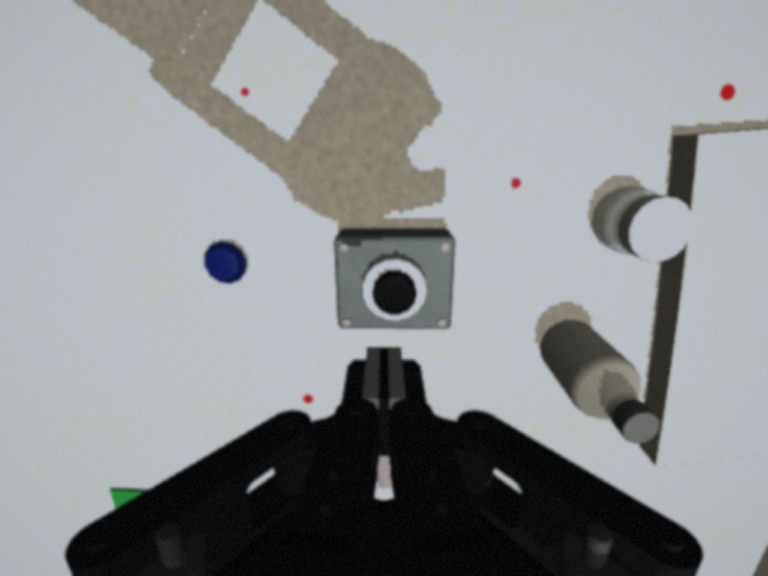

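Call:
{"name": "step_arm", "arguments": {
  "increments": [
    [0.006,0,-0.014,0,0,0,1],
    [0.002,0.03,-0.002,0,0,0,1],
    [0.001,0.035,0,0,0,0,1],
    [0.001,0.03,0,0,0,0,1],
    [0,0,0,0,0,0,1]
  ]
}}

```text
clock: 8.55
tcp_pos: [0.5062, -0.2841, 0.0959]
tool_rot: [-1.556, 0.023, -0.004]
wrist_force: [-0.4, 0.9, -0.7]
grip_width: -0.004
```

Call:
{"name": "step_arm", "arguments": {
  "increments": [
    [-0.002,0.01,-0.008,0,0,0,1],
    [0,0.006,0,0,0,0,1],
    [0,0,0,0,0,0,1]
  ]
}}

```text
clock: 8.85
tcp_pos: [0.5048, -0.2907, 0.0806]
tool_rot: [-1.557, 0.021, -0.002]
wrist_force: [0.8, -0.1, 0.5]
grip_width: 0.001
```

Call:
{"name": "step_arm", "arguments": {
  "increments": [
    [0,0.005,0,0,0,0,1],
    [0,0.004,0,0,0,0,1],
    [0,0.003,0,0,0,0,1]
  ]
}}

```text
clock: 9.15
tcp_pos: [0.5065, -0.2918, 0.0715]
tool_rot: [-1.56, 0.017, -0.002]
wrist_force: [-1.2, 0.2, 2.1]
grip_width: -0.002
```

Call:
{"name": "step_arm", "arguments": {
  "increments": [
    [0,0.003,0,0,0,0,1]
  ]
}}

```text
clock: 9.25
tcp_pos: [0.5065, -0.2918, 0.0691]
tool_rot: [-1.56, 0.017, -0.002]
wrist_force: [-2.4, 1.9, 4.3]
grip_width: 0.004
```

Call:
{"name": "step_arm", "arguments": {
  "increments": [
    [0,0.003,0,0,0,0,1]
  ]
}}

```text
clock: 9.35
tcp_pos: [0.5066, -0.2918, 0.0667]
tool_rot: [-1.56, 0.017, -0.002]
wrist_force: [-5.0, 3.6, 20.5]
grip_width: 0.004
```

```bash
python3 - <<'E'
from h import *
m=shot("side","s2",(250,215,350,300),7); s=bot.sense(); print(s['tcp_pos'],s['wrist_force'])
E
```

```text
[ 0.50659069 -0.29187016  0.06708745] [-3.44687212  1.65079585  5.60674432]
```

View pics/s2.png

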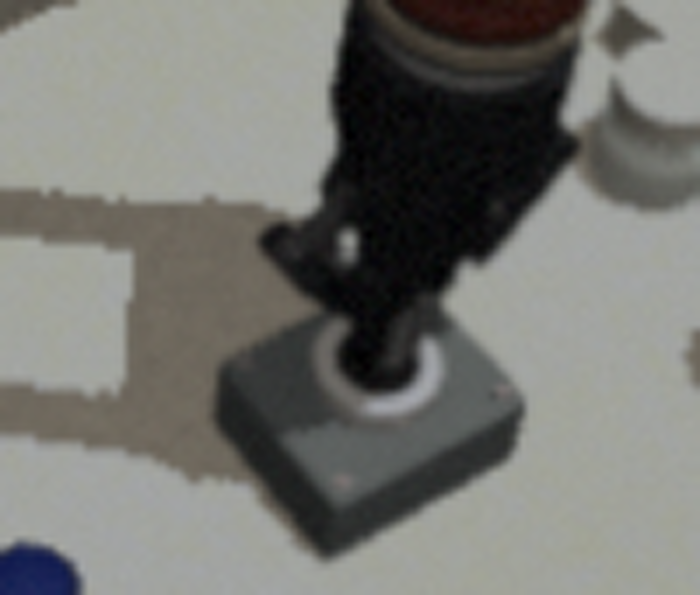

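Call:
{"name": "step_arm", "arguments": {
  "increments": [
    [0,0.002,0,0,0,0,1],
    [0,0.001,0,0,0,0,1]
  ]
}}

```text
clock: 9.6
tcp_pos: [0.5068, -0.2921, 0.0671]
tool_rot: [-1.559, 0.018, -0.002]
wrist_force: [-3.0, 1.4, 4.8]
grip_width: 0.002
```

Call:
{"name": "step_arm", "arguments": {
  "increments": [
    [0,-0.03,0,0,0,0,1],
    [0,-0.04,0,0,0,0,1],
    [0,-0.04,0,0,0,0,1],
    [0,-0.03,0,0,0,0,1],
    [0,0,0,0,0,0,1]
  ]
}}

```text
clock: 10.1
tcp_pos: [0.5093, -0.2939, 0.2098]
tool_rot: [-1.56, 0.018, -0.002]
wrist_force: [0.9, -0.4, 0.3]
grip_width: 0.002
```

```bash
python3 - <<'E'
from h import *
m=shot("top","t3",(140,125,380,240),3.3); shot("side","s3",(180,120,340,300),3.3); s=bot.sense(); print(s['clock'],s['tcp_pos'],s['wrist_force'])
E
```

```text
10.2 [ 0.50734379 -0.29244104  0.20472934] [-0.16523062  0.41038675 -0.45171576]
```

View pics/t3.png

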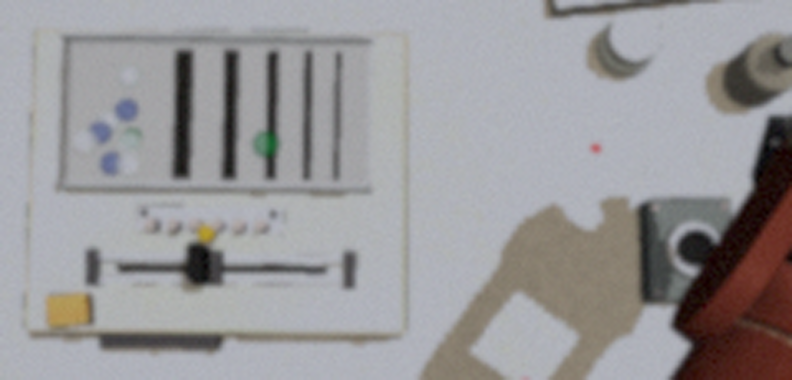

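View pics/s3.png

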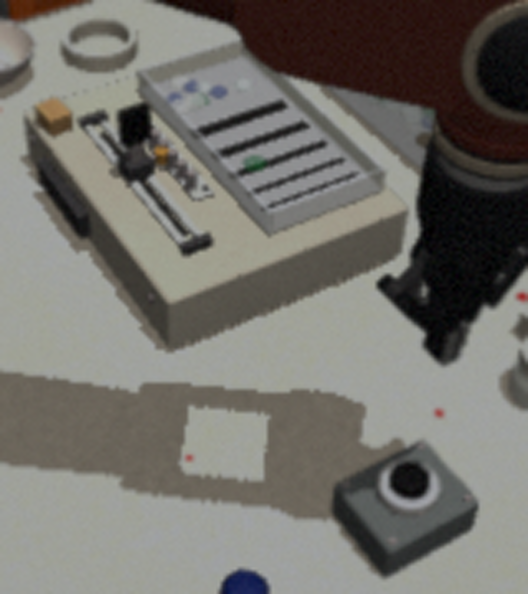

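The lever is between pins 3 and 4 and the button is up again. The force while I pressed was ambiguous: a 20 N peak, but only about 5 N while holding. I'll press again, more firmly, to be sure.

Call:
{"name": "step_arm", "arguments": {
  "increments": [
    [-0.003,0.04,0,0,0,0,1],
    [0,0.045,0,0,0,0,1],
    [0,0.035,0,0,0,0,1],
    [0,0,0,0,0,0,1]
  ]
}}

```text
clock: 10.6
tcp_pos: [0.4983, -0.2884, 0.0747]
tool_rot: [-1.551, 0.03, -0.002]
wrist_force: [-0.7, -0.4, -1.0]
grip_width: 0.002
```

Call:
{"name": "step_arm", "arguments": {
  "increments": [
    [0.006,0,-0.003,0,0,0,1],
    [0,0.003,0,0,0,0,1],
    [0,0.003,0,0,0,0,1],
    [0,0.003,0,0,0,0,1]
  ]
}}

```text
clock: 11.0
tcp_pos: [0.5051, -0.2918, 0.0677]
tool_rot: [-1.551, 0.03, -0.002]
wrist_force: [-1.7, 2.3, 5.1]
grip_width: -0.0
```

Call:
{"name": "step_arm", "arguments": {
  "increments": [
    [0,0.004,0,0,0,0,1]
  ]
}}

```text
clock: 11.1
tcp_pos: [0.5057, -0.2921, 0.0667]
tool_rot: [-1.551, 0.03, -0.002]
wrist_force: [-9.3, 7.7, 22.7]
grip_width: 0.004
```

Call:
{"name": "step_arm", "arguments": {
  "increments": [
    [0,0.004,0,0,0,0,1]
  ]
}}

```text
clock: 11.2
tcp_pos: [0.5058, -0.2922, 0.0667]
tool_rot: [-1.55, 0.031, -0.001]
wrist_force: [-12.5, 8.7, 24.2]
grip_width: -0.003
```

Call:
{"name": "step_arm", "arguments": {
  "increments": [
    [0,0.004,0,0,0,0,1]
  ]
}}

```text
clock: 11.3
tcp_pos: [0.5057, -0.2922, 0.0667]
tool_rot: [-1.55, 0.033, -0.001]
wrist_force: [-11.5, 7.4, 19.8]
grip_width: -0.0
```

Hard stop at z 0.0667 with a sustained force over 20 N, so the button is fully down. Releasing.

Call:
{"name": "step_arm", "arguments": {
  "increments": [
    [0,-0.03,0,0,0,0,1],
    [0,-0.04,0,0,0,0,1],
    [0,-0.04,0,0,0,0,1],
    [0,-0.03,0,0,0,0,1],
    [0,0,-0.04,0,0,0,1],
    [0,0,-0.04,0,0,0,1],
    [0,0,0,0,0,0,1],
    [0,0,0,0,0,0,1]
  ]
}}

```text
clock: 12.1
tcp_pos: [0.5154, -0.3807, 0.2207]
tool_rot: [-1.566, 0.013, 0.001]
wrist_force: [-0.7, -0.3, -0.0]
grip_width: -0.0
```

```bash
python3 - <<'E'
from h import *
m=shot("top","t4",(140,125,380,240),3.3); shot("side","s4",(180,120,340,300),3.3); s=bot.sense(); print(s['clock'],s['tcp_pos'],s['wrist_force'])
E
```

```text
12.2 [ 0.51528311 -0.37987064  0.22030498] [0.73013675 0.29184871 0.28238695]
```

View pics/t4.png

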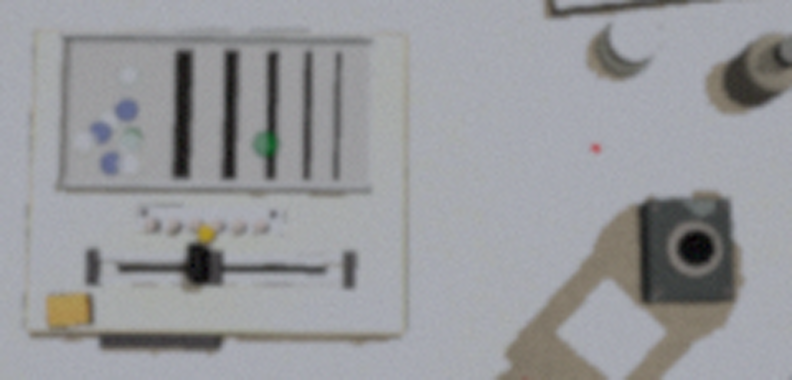

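View pics/s4.png

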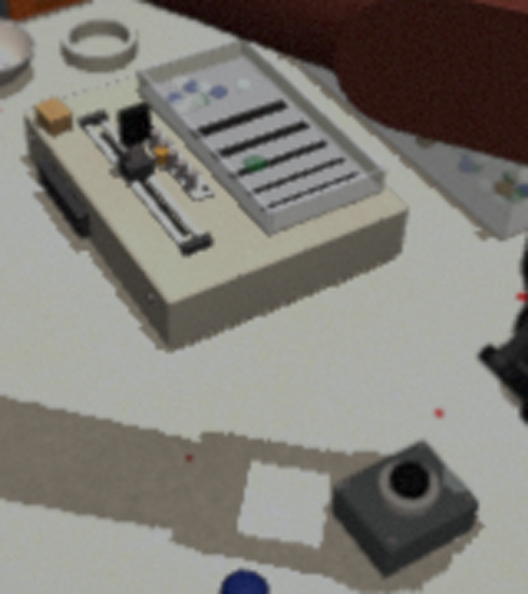

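Both pictures show the lever's roller at (206,233) in the top view, between pins 3 and 4. The button is up and the other objects in view are where they were. Handing in.

```bash
python3 -c "
from rig import bot
print(bot.job_done())"
```

```text
the job is handed in; nothing more can be done
None
```

I set the lever to the third notch, then pressed the start button fully down, released it and handed the job in at about 12.2 s. No verdict was reported.

- **Lever:** I pushed the paddle with the shut fingertips over pins 1, 2 and 3, easing off as the push force dropped at each. At pin 3 it first balanced on top of the pin, and one more 1 mm step made it drop. After I backed off, the wrist picture showed the roller midway between pins 3 and 4. The last top and side pictures agree.
- **Start button:** The first press was ambiguous, with a 20 N peak but only about 5 N while holding. I pressed again and hit a hard stop, holding about 20–24 N. The pictures after release show the button up.
- **Other objects:** Everything visible in the last pictures looked unmoved. I judged this by eye, and the brush and bowl were not fully in those views.

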